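# Fit the grinder lid and hold it at the half-way pulse position

### The arm

A 6-joint arm with a two-finger parallel gripper is mounted at the origin on the work surface. World frame = base frame: x ahead of the robot, y to its left, z up, the work surface at z = 0. Lengths are in m, angles in degrees, forces in N, time in s.
With the tool pointing down it reaches from about 0.4 to 0.825 m from the base axis. Payload 7 kg.
Tool frame: the origin (TCP) lies at the very end of the fingers, on their centre line; the grasp point (between the pads) lies 19 mm behind it; z points along the fingers, y is the line along which they close (so a half turn about z gives the same grasp; the last joint's range is limited). The gripper opens to 88 mm and grips with 3 to 60 N. Pads are 19 mm wide; open, the fingers measure 130 mm over their backs; the gripper's body (78 mm by 193 mm) begins 47 mm behind the grasp point.
Start: joints at [-58.608, 20.546, 0.682, 0, -70.136, -16.507], TCP at [0.173, -0.652, 0.227] pointing down, gripper open.
Joint ranges: [-176.03, 176.03], [-82.01, 121.73], [-58.28, 71.71], [-173.87, 95.51], [-174.79, -0.11], [-173.66, 173.66]. Speed limits (degrees/s): [136.94, 136.94, 172.46, 180, 180, 180].

### API

Orientations are given as [roll, pitch, yaw] about the fixed x, y, z axes, in that order (R = Rz(yaw) Ry(pitch) Rx(roll)).
In Python, from plant import ctrl gives the robot as it stands.
- The arm moves only by the tool carry_out, never from a script. Its argument "deltas" is a list that holds one entry, the list of rows, each a list of 5 numbers: the shift along the tool's x, y, z scaled (see below), then the turn about the tool's z scaled (see below), then the opening, from -1 (shut) to 1 (fully open). A call has 1 to 5 rows; each row is the pose to reach, as a shift and turn from the pose commanded when the call began, along the tool's axes at that moment, turning the shorter way round; what a row does not reach only later rows make up. The controller multiplies each number of a shift by 20 cm and each number of a turn by 2 pi rad. A row lasts 1/10 s, in which the tool goes at most 50 mm and 8.59 degrees, less where a joint would pass 70% of its speed; a pose out of reach is approached as far as the arm can. A call with a number of a shift or a turn outside -1 to 1 is refused whole. A call with a gripper value outside its range is refused whole. The fingers move at their own pace and stop on an object; the grip force is fixed at half the most. Time passes only in rows, so rows that repeat a pose let the fingers close. It gives the time, the measured TCP pose, the force, the opening and the grip force at its end, in the units of the state.
- ctrl.get_obs(): the state, without advancing time (a new reading comes with each control period).
- ctrl.snapshot(name): name is "scene" or "top" or "wrist"; returns a dict with "color" (400x640x3 uint8, red, green, blue), "camera_matrix" (3x3 intrinsics, pixels), "k1" (the pictures are not rectified: a ray, as slopes to the right and down, at radius r is drawn at 1 + k1 r^2 times it, then the intrinsics apply), "R" (3x3) and "t" (3): a world point X has camera coordinates R X + t. Camera axes: x right, y down, z forward; pixel columns grow to the right and rows downward; lengths in m; the calibration is good to about 2 mm. A picture is of the moment at which its call begins. There is no depth.
- ctrl.close_job(): hands the job in; it is judged then, once.
Trained networks look in a picture, given as the dict that the camera call returned (one of the last four; its "shot" number tells which), for a name from the list of things; names that differ only in an ending like _2 or _b are one class to them, and where a whole thing is asked for, a point or a joint stands for the part that bears it (a point fixed in the world has none). Each returns a list of dicts, best first, with "p" (0 to 1); they miss things now and then, are a little off and sometimes report something else, mostly with a low value. They report only what shows in the picture. A call takes as long as a camera call. They do not tell look-alikes from the thing itself.
- ctrl.search_frame(picture, name): "centre" ([column, row] in pixels, amid what is visible of it).
- ctrl.silhouettes(picture, name): "mask" (400x640 bool, what is visible of it) and "centre" ([column, row] in pixels, amid what is visible of it).
- ctrl.spot_point(picture, name): "centre" ([column, row] in pixels: a listed point, or the origin of a listed thing).
The state is a dict: "clock": time; "joint_pos": joint angles; "qvel": joint speeds; "tau": joint torques, N m; "tool_pos": TCP position; "orientation": TCP orientation; "force": force on the tool from outside, world axes, zero at the start; "moment": the same for the moment, N m; "opening": finger opening in m; "gripper_force": force on a finger pad.
Only numpy, scipy, OpenCV 4.12 (cv2) and the standard library are available. Lean on these libraries where they do the work, as an engineer would, in place of code of your own. Each camera call takes 0.05 s, during which the arm holds its last target. There are 200 camera calls.

### The job

Swing both ajar flaps of the small carton outwards past upright, take the black lid out by its grip bar and set it squarely into the collar of the steel grinder, lugs through the two slots, until it is fully seated. Then turn the lid clockwise (seen from above) half of its quarter turn, that is 45 degrees, well short of the lock click, and finish holding it there in the gripper against its return spring. Leave the teapot, torch, hex keys and sugar bowl where they are.

Things in the scene. Friction and masses are not known exactly. Their poses are not given: they have to be found in the camera images.
- lid_center (a point): Loose black plastic bayonet lid, 120 g, 50 mm high, upright on the carton's 4 mm floor. Point on its axis, half-way up; z up, x along the grip bar. Bar on top: 46 long (x), 14 wide (y), from 3 mm below this point to 25 above. Under it a round cap 84 across (3 to 11 mm below). The lid is the same after a half turn.
- lid: The same lid; origin at the centre of its underside, 25 mm below lid_center, same axes. The underside is a round spigot 58 mm across, 14 mm from here up to the cap's underside, foot chamfered 3.5 mm. Two lugs stick out of it at +x and -x to 36 mm from the axis, 10 wide, from 2.5 to 7.5 mm above the origin.
- collar (a point): Centre of the top face of the steel grinder's bayonet collar, 120 mm above the worktop; z up, x along the line of its two slots. Grinder fixed, round, 92 mm across here, 116 at the foot. Mouth 62 mm across, 22 deep; slots at +x and -x, about 15 mm wide, reach 38 mm from the axis. Seated, the cap lies on this face: lid_center 11 mm above this point, lid x along collar x either way.
- ring (a joint): Hidden return-spring ring in the grinder, rad, 0 at rest. The seated lid turns clockwise only: after about 6 degrees its lugs push this ring (0.04 N m, rising to 0.15), so it reads the lid's turn less about 0.1 (0.68 at 45 degrees). From 70 degrees the lugs ride over the lock ball (the click); 90 degrees is the end. Let go, the lid springs back.
- carton_mouth (a point): Centre of the mouth of the fixed cardboard carton, 70 mm above the worktop; z up. Carton 160 mm along its x, 130 along its y, walls 4 mm. Two flaps are hinged on its long top edges, 65 mm to either side in y, and meet over the middle when shut.
- flap_a (a joint): Angle of the flap hinged on the carton's +y edge, rad: 0 shut flat over the mouth, 1.57 upright, 2.6 fully folded out. The flap is 64 mm from hinge to free edge, 156 long, 4 thick, light, and stays where it is put by a stiff hinge (0.03 N m).
- flap_b (a joint): The same for the flap hinged on the carton's -y edge.
- flap_a_edge (a point): Middle of the free edge of flap_a.
- flap_b_edge (a point): Middle of the free edge of flap_b.
- teapot: Bystander: stainless steel teapot, about 200 mm over spout and handle, 125 high; origin at the centre of its underside.
- torch: Bystander: red plastic torch standing on its head, 62 mm across, 160 high; origin at the centre of its underside.
- hexkeys: Bystander: six hex keys upright in a black holder 30 x 90 x 50 mm, 118 high with the keys; origin at the centre of its underside.
- sugar_bowl: Bystander: empty white ceramic bowl, 100 mm across, 70 high; origin at the centre of its underside.
Things that resemble listed ones, but are neither listed nor needed, are in the scene too. Of the things that look like the part that bears carton_mouth, the larger one is meant. What is shaped like the lid but blue is not meant.

How it is judged (in metres and radians):
On the way, in this order (a step that is already met when the one before it is completed fails the run):
1. both carton flaps are swung outwards past upright (value of joint each of flap_a, flap_b above 1.65 rad), for 0.2 s.
2. the lid is fully seated in the collar, not yet turned (horizontal distance between lid_center and collar below 0.005 m and z of lid_center in the frame of collar between 0.007 and 0.014 m and angle between the x axis of lid_center and the x axis of collar, either way round below 0.35 rad), for 0.1 s.
At the end, for the whole second after the job is handed in: The lid is seated in the collar (centred within 5 mm, down within about 3 mm, upright within 5 degrees), turned clockwise 45 degrees (within 12) against the return spring and gripped by the fingers (over 2 N); all this for the whole second; both flaps are still open past upright (all of step 1 and horizontal distance between lid_center and collar below 0.005 m and z of lid_center in the frame of collar between 0.007 and 0.014 m and angle between lid_center's own z axis and vertical below 0.09 rad and angle between the x axis of lid_center and the x axis of collar, either way round between 0.575 and 0.995 rad and value of joint ring above 0.4 rad and contact force between the fingers and lid above 2 N); the arm keeps its last pose, push and grip.
It fails at once if the seated lid is turned into the lock click (horizontal distance between lid_center and collar below 0.01 m and z of lid_center in the frame of collar below 0.014 m and angle between the x axis of lid_center and the x axis of collar, either way round above 1.22 rad).
It fails at once if a bystander is shifted by more than 30 mm (distance of any of teapot, torch, hexkeys, sugar_bowl from where it was at the start of the episode above 0.03 m).
It also fails if it takes over 58 s, if anything falls off the work surface, if the arm or the gripper's body presses on something with over 40 N, if the wrist force passes 120 N, or if a joint passes its speed limit or range.

## Working session

There is one attempt and no reset: what is moved stays moved. The work goes in short steps, Python scripts to look and compute and a tool call to move; the robot and the scene stay as the last step left them, time stands still between calls to the robot, and variables do not carry over. Pictures are saved under pics/ and viewed, at most 10 in all, crops included, and the job is handed in when it is done.

Besides the shell and the picture viewer there is one more tool, called as a command line: name --argument value ..., lists and objects as JSON in quotes. carry_out: Moves the arm, as the interface text tells. Its arguments: {"type":"object","properties":{"deltas":{"type":"array"}},"required":["deltas"]}

```bash
mkdir -p pics; cat > h.py <<'E'
import numpy as np, cv2
from plant import ctrl
def snap(n,save=None):
    s=ctrl.snapshot(n)
    if save: cv2.imwrite('pics/'+save,s['color'][:,:,::-1])
    return s
def ray(s,px):
    K=np.array(s['camera_matrix']);d=np.array([s['k1'],0,0,0,0],float)
    # drawn = x(1+k1 r^2)
    p=cv2.undistortPoints(np.array([[px]],float),K,d)[0,0]
    R=np.array(s['R']);t=np.array(s['t'])
    return -R.T@t, R.T@np.array([p[0],p[1],1])
def atz(s,px,z):
    c,v=ray(s,px); return c+v*(z-c[2])/v[2]
def proj(s,X):
    X=np.array(X,float).reshape(-1,3)
    r,_=cv2.Rodrigues(np.array(s['R'],float))
    return cv2.projectPoints(X,r,np.array(s['t'],float),np.array(s['camera_matrix'],float),np.array([s['k1'],0,0,0,0],float))[0][:,0]
def tri(L):
    A=np.zeros((3,3));b=np.zeros(3)
    for s,px in L:
        c,v=ray(s,px);v=v/np.linalg.norm(v);P=np.eye(3)-np.outer(v,v);A+=P;b+=P@c
    return np.linalg.solve(A,b)
E
python3 - <<'E'
from h import *
np.set_printoptions(precision=3,suppress=True)
a=snap('top','top.png');b=snap('scene','scene.png')
for s,n in((a,'top'),(b,'scene')):
    print(n,ray(s,[320,200]))
    for k in['lid_center','collar','carton_mouth','flap_a_edge','flap_b_edge','teapot','torch','hexkeys','sugar_bowl']:
        print(k,[(np.round(d['centre']).tolist(),round(d['p'],2)) for d in ctrl.spot_point(s,k)[:4]])
print(ctrl.get_obs())
cv2.imwrite('pics/both.png',np.vstack([a['color'],b['color']])[:,:,::-1])
E
```

```text
top (array([0.482, 0.052, 0.947]), array([ 0.062,  0.004, -0.998]))
lid_center [([272.0, 294.0], 0.8), ([265.0, 220.0], 0.74)]
collar [([444.0, 182.0], 0.56)]
carton_mouth [([175.0, 187.0], 0.82), ([267.0, 213.0], 0.68)]
flap_a_edge [([178.0, 186.0], 0.79), ([250.0, 210.0], 0.58), ([245.0, 118.0], 0.5)]
flap_b_edge [([275.0, 217.0], 0.82), ([176.0, 189.0], 0.82)]
teapot [([344.0, 102.0], 0.97), ([248.0, 210.0], 0.7)]
torch [([446.0, 122.0], 0.91)]
hexkeys [([341.0, 268.0], 0.62)]
sugar_bowl [([246.0, 120.0], 0.67)]
scene (array([ 1.056, -0.64 ,  0.898]), array([-0.42 ,  0.589, -0.69 ]))
lid_center [([276.0, 155.0], 0.97), ([329.0, 174.0], 0.36), ([250.0, 202.0], 0.18)]
collar [([242.0, 268.0], 0.65)]
carton_mouth [([331.0, 168.0], 0.79), ([400.0, 141.0], 0.79), ([322.0, 151.0], 0.7)]
flap_a_edge [([400.0, 142.0], 0.67), ([342.0, 146.0], 0.48)]
flap_b_edge [([322.0, 154.0], 0.8), ([332.0, 168.0], 0.73), ([397.0, 140.0], 0.63)]
teapot [([391.0, 286.0], 0.69)]
torch [([293.0, 364.0], 0.85)]
hexkeys [([250.0, 203.0], 0.58)]
sugar_bowl [([427.0, 219.0], 0.7)]
{'clock': 1.0, 'joint_pos': array([-58.609,  20.543,   0.68 ,   0.001, -70.135, -16.509]), 'qvel': array([-0.029, -0.001,  0.018, -0.181, -0.032, -0.056]), 'tau': array([  0.   , -58.239,  29.33 ,   7.003,   0.012,  -0.   ]), 'tool_pos': array([ 0.173, -0.652,  0.227]), 'orientation': array([-179.998,   -0.001, -165.118]), 'force': array([-0.598, -0.441,  0.574]), 'moment': array([-0.   , -0.025,  0.007]), 'gripper_force': 0.0, 'opening': 0.0878630892093469}
```

View pics/top.png

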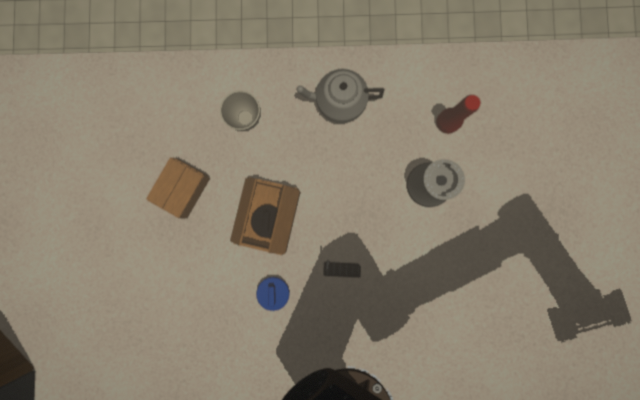

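View pics/scene.png

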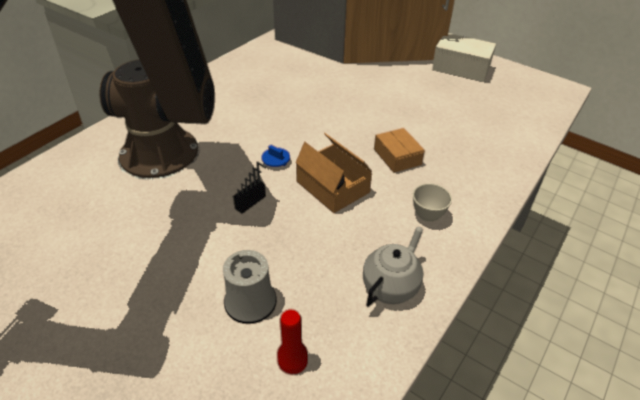

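The top view shows the carton with its lid at (265,215), a small shut carton at (178,187), a blue lid at (272,293) and the grinder at (441,180). The larger, ajar carton and the black lid fit the description. I'll confirm that in one enlarged crop.

```bash
python3 - <<'E'
from h import *
np.set_printoptions(precision=3,suppress=True)
a=cv2.imread('pics/top.png');b=cv2.imread('pics/scene.png')
def c(im,x,y,w=100,h=75): return cv2.resize(im[y-h//2:y-h//2+h,x-w//2:x-w//2+w],(400,300),interpolation=cv2.INTER_CUBIC)
cv2.imwrite('pics/crops.png',cv2.convertScaleAbs(np.vstack([np.hstack([c(a,265,215),c(a,440,180)]),np.hstack([c(b,332,170),c(b,250,280)])]),alpha=1.6))
s=ctrl.snapshot('top');q=ctrl.snapshot('scene')
print('collar tri',tri([(s,[444,182]),(q,[242,268])]), atz(s,[444,182],.12),atz(q,[242,268],.12))
print('mouth',tri([(s,[267,213]),(q,[331,168])]),atz(s,[267,213],.07),atz(q,[331,168],.07))
print('lid',atz(s,[265,220],.029))
for n,p in dict(teapot=[344,102],torch=[446,122],hex=[341,268],bowl=[246,120]).items(): print(n,atz(s,p,0))
E
```

```text
collar tri [ 0.571 -0.227  0.113] [ 0.569 -0.225  0.12 ] [ 0.575 -0.231  0.12 ]
mouth [0.506 0.182 0.073] [0.508 0.184 0.07 ] [0.502 0.184 0.07 ]
lid [0.491 0.196 0.029]
teapot [ 0.8   -0.012  0.   ]
torch [ 0.74  -0.277  0.   ]
hex [0.365 0.005 0.   ]
bowl [0.757 0.249 0.   ]
```

View pics/crops.png

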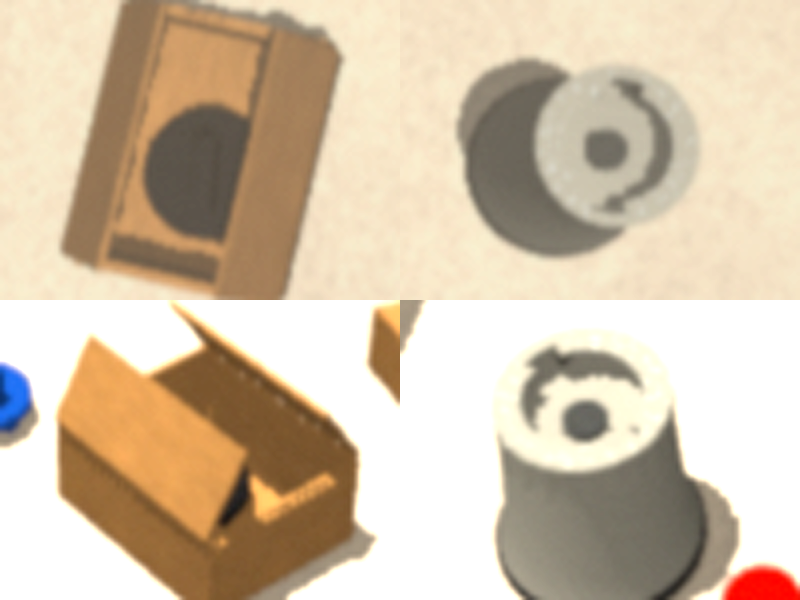

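Crop: the brown open carton with the black lid inside is confirmed, with the lid at top (265,215). The grinder's collar is at top (444,180), and its slots run roughly up-down in that picture. I'm setting out via the grinder.

```bash
cat >> h.py <<'E'
def rel(x,y,z,yaw):
    o=ctrl.get_obs();p=o['tool_pos'];w=np.radians(o['orientation'][2])
    d=np.array([x,y,z])-p
    tx=np.array([np.cos(w),np.sin(w),0]);ty=np.array([np.sin(w),-np.cos(w),0])
    dy=(yaw-np.degrees(w)+180)%360-180
    print('shift',np.round([d@tx/.2,d@ty/.2,-d[2]/.2,-dy/360],4),'rows',np.linalg.norm(d)/.05,abs(dy)/8.59)
E
python3 - <<'E'
from h import *
rel(.48,-.26,.30,-101)
E
```

```text
shift [-1.9856  1.5019 -0.3673 -0.1781] rows 10.066524760566875 7.463698140373457
```

carry_out --deltas '[[[-0.99,0.75,-0.37,-0.1,-1],[-0.99,0.75,-0.37,-0.1,-1],[-0.99,0.75,-0.37,-0.1,-1],[-0.99,0.75,-0.37,-0.1,-1],[-0.99,0.75,-0.37,-0.1,-1]]]'

```text
clock: 1.6
tool_pos: [0.3216, -0.4619, 0.2987]
orientation: [-180.0, 0.0, -128.8]
force: [0.5, -0.4, 0.1]
opening: 0.0533
gripper_force: 0.0
```

```bash
python3 - <<'E'
from h import *
print(ctrl.get_obs()['joint_pos']);rel(.48,-.26,.30,-101)
E
```

```text
[-3.52258565e+01  7.69985329e+00 -7.07263708e+00  1.83698976e-03
 -7.51936069e+01 -3.59042614e+00]
shift [-1.283   0.0155 -0.0063 -0.0773] rows 5.132343037690422 3.2381622312703353
```

carry_out --deltas '[[[-0.98,0.01,0,-0.07,-1],[-0.98,0.01,0,-0.07,-1],[-0.98,0.01,0,-0.07,-1],[-0.98,0.01,0,-0.07,-1],[-0.98,0.01,0,-0.07,-1]]]'

```text
clock: 2.1
tool_pos: [0.4457, -0.3065, 0.2981]
orientation: [-179.9, 0.0, -103.6]
force: [-0.5, 0.0, -0.2]
opening: 0.0131
gripper_force: 0.0
```

```bash
python3 - <<'E'
from h import *
np.set_printoptions(precision=3,suppress=True)
s=snap('wrist','w1.png');o=ctrl.get_obs();print(o['tool_pos'],o['orientation'])
print(ray(s,[320,200]),s['camera_matrix'][0][0],s['k1']);print('proj collar',proj(s,[.572,-.228,.12]))
print(ctrl.spot_point(s,'collar'));
for d in ctrl.spot_point(s,'collar'): print(atz(s,d['centre'],.12))
rel(.506,.183,.25,-101)
E
```

```text
[ 0.444 -0.308  0.298] [-179.977    0.008 -103.674]
(array([ 0.428, -0.386,  0.455]), array([ 0.074,  0.285, -0.956])) 342.51716984340146 -0.06307514943165844
proj collar [[229.033 273.058]]
[]
shift [-2.468  0.284  0.24  -0.008] rows 9.98501993395529 0.33280227252222877
```

View pics/w1.png

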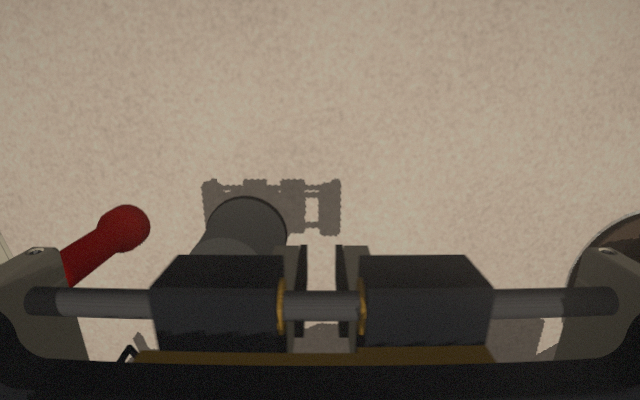

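The wrist view looks towards tool +x. The grinder is half hidden behind the fingers at (245,235), so I'll go past it and look back.

carry_out --deltas '[[[-0.9,-0.4,0,0,-1],[-0.9,-0.4,0,0,-1],[-0.9,-0.4,0,0,-1],[-0.9,-0.4,0,0,-1],[-0.9,-0.4,0,0,-1]]]'

```text
clock: 2.75
tool_pos: [0.566, -0.1525, 0.2971]
orientation: [180.0, 0.0, -103.8]
force: [0.1, -1.2, -0.5]
opening: 0.0008
gripper_force: 0.0
```

```bash
python3 - <<'E'
from h import *
np.set_printoptions(precision=3,suppress=True)
s=snap('wrist','w2.png');o=ctrl.get_obs();print(o['tool_pos'],o['orientation'])
print('proj collar',proj(s,[.572,-.228,.12]))
for d in ctrl.spot_point(s,'collar'): print(d,atz(s,d['centre'],.12))
import pickle;pickle.dump(s,open('w2.pkl','wb'))
c=cv2.resize(s['color'][0:250,150:483],(800,600),interpolation=cv2.INTER_CUBIC)
cv2.imwrite('pics/w2c.png',cv2.convertScaleAbs(c[:,:,::-1],alpha=1.5))
rel(.506,.183,.22,-101)
E
```

```text
[ 0.565 -0.154  0.297] [ 179.938   -0.017 -103.854]
proj collar [[297.784 105.758]]
{'centre': [291.4, 106.9], 'p': 0.7} [ 0.578 -0.228  0.12 ]
shift [-1.571  0.687  0.387 -0.008] rows 7.031741762755068 0.3391458982321249
```

View pics/w2c.png

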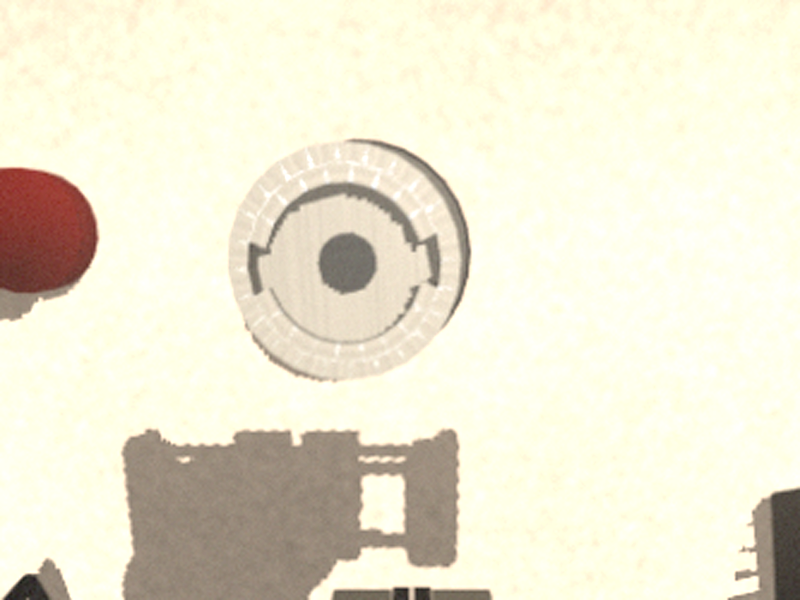

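The enlarged wrist crop shows the collar clearly. The mouth centre is at crop (344,263), and the slot ends are at crop (249,268) and (439,261).

```bash
python3 - <<'E'
from h import *
import pickle;s=pickle.load(open('w2.pkl','rb'))
f=lambda u,v:atz(s,[150+(u+.5)/800*333-.5,(v+.5)/2.4-.5],.12)
L,R=f(249,268),f(439,261);print(L,R,(L+R)/2,np.linalg.norm(L-R),np.degrees(np.arctan2(*(L-R)[[1,0]])))
T,B=f(344,183),f(344,343);print(T,B,(T+B)/2,np.linalg.norm(T-B))
T,B=f(268,263),f(420,263);print((T+B)/2,np.linalg.norm(T-B))
E
```

```text
[ 0.61430963 -0.23334216  0.12      ] [ 0.54081864 -0.2176928   0.12      ] [ 0.57756413 -0.22551748  0.12      ] 0.07513871724145471 -12.021156281203819
[ 0.56947652 -0.2550281   0.12      ] [ 0.5855911  -0.19555256  0.12      ] [ 0.57753381 -0.22529033  0.12      ] 0.06161996449376441
[ 0.57735668 -0.22603662  0.12      ] 0.05998551761778228
```

carry_out --deltas '[[[-0.95,0.42,0.1,0,-1],[-0.95,0.42,0.1,0,-1],[-0.95,0.42,0.1,0,-1],[-0.95,0.42,0.1,0,-1],[-0.95,0.42,0.1,0,-1]]]'

```text
clock: 3.35
tool_pos: [0.5267, 0.0516, 0.2779]
orientation: [-180.0, 0.0, -103.9]
force: [-0.0, -1.3, -0.3]
opening: 0.0007
gripper_force: 0.0
```

```bash
python3 - <<'E'
from h import *
rel(.506,.183,.25,-101)
E
```

```text
shift [-0.6132  0.2583  0.1396 -0.008 ] rows 2.719387388044523 0.3343144282603404
```

carry_out --deltas '[[[-0.98,0.35,0.0,-0.008,-1],[-0.98,0.35,0.0,-0.008,-1],[-0.98,0.35,0.0,-0.008,-1],[-0.98,0.35,0.0,-0.008,-1],[-0.98,0.35,0.0,-0.008,-1]]]'

```text
clock: 3.85
tool_pos: [0.5074, 0.259, 0.2778]
orientation: [-180.0, 0.0, -101.0]
force: [-0.9, -0.4, 0.4]
opening: 0.0003
gripper_force: 0.0
```

carry_out --deltas '[[[-0.1,0,0.0,0,-1],[-0.1,0,0,0,-1]]]'

```text
clock: 4.05
tool_pos: [0.5121, 0.2769, 0.2778]
orientation: [-180.0, -0.0, -101.1]
force: [0.8, -0.1, 0.2]
opening: 0.0004
gripper_force: 0.0
```

```bash
python3 - <<'E'
from h import *
np.set_printoptions(precision=3,suppress=True)
s=snap('wrist','w3.png');o=ctrl.get_obs();print(o['tool_pos'],o['orientation'])
import pickle;pickle.dump(s,open('w3.pkl','wb'))
print(proj(s,[[.506,.183,.07],[.491,.196,.029]]))
for n,z in(('lid_center',.029),('carton_mouth',.07),('flap_a_edge',.12)):
  for d in ctrl.spot_point(s,n): print(n,d,atz(s,d['centre'],z))
cv2.imwrite('pics/w3b.png',cv2.convertScaleAbs(cv2.resize(s['color'][:,:,::-1],(800,500),interpolation=cv2.INTER_CUBIC),alpha=1.7))
rel(.506,.183,.22,-101)
E
```

```text
[0.512 0.276 0.278] [ 179.996   -0.021 -101.107]
[[311.132  83.147]
 [327.371  93.417]]
lid_center {'centre': [480.3, 49.6], 'p': 0.8} [0.314 0.181 0.029]
lid_center {'centre': [328.6, 93.7], 'p': 0.6} [0.49  0.197 0.029]
flap_a_edge {'centre': [310.9, 124.6], 'p': 0.79} [0.512 0.22  0.12 ]
shift [ 0.459 -0.062  0.29  -0.   ] rows 2.185201274980662 0.015667779971535283
```

View pics/w3b.png

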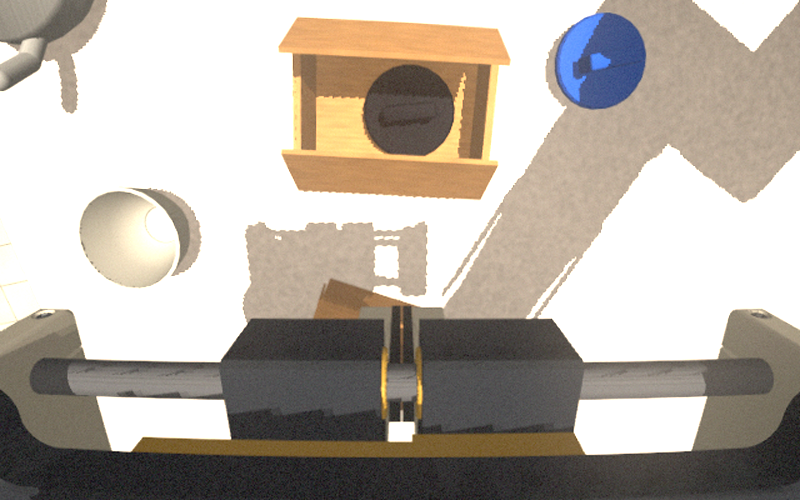

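The brightened wrist view shows the carton with a free gap between the flap edges, rows 63 to 151. The lid is at (408,110) with its bar tilted about 10°, and the blue lid is away at (600,60).

```bash
python3 - <<'E'
from h import *
np.set_printoptions(precision=4,suppress=True)
import pickle;s=pickle.load(open('w3.pkl','rb'))
f=lambda u,v,z:atz(s,[u/1.25-.1,v/1.25-.1],z)
a=[f(298,190,.07),f(490,198,.07)];b=[f(297,18,.07),f(500,30,.07)]
for p,q in(a,b):print('hinge',p,q,np.linalg.norm(p-q),np.degrees(np.arctan2(*(p-q)[[1,0]])),(p+q)/2)
print('sep',(sum(a)-sum(b))/2, 'ctr',(sum(a)+sum(b))/4)
for z in(.1,.12,.13):
  p,q=f(283,151,z),f(497,162,z);r,t=f(282,52,z),f(508,63,z);print(z,'edge len',np.linalg.norm(p-q),(p+q)/2,np.linalg.norm(r-t),(r+t)/2)
print('lid cap',f(408,110,.026));p,q=f(381,117,.054),f(439,107.5,.054);print('bar',np.linalg.norm(p-q),(p+q)/2,np.degrees(np.arctan2(*(p-q)[[1,0]])))
c=s['color'][40:140,270:403,::-1];cv2.imwrite('pics/lid.png',np.hstack([cv2.convertScaleAbs(cv2.resize(c,(798,600),interpolation=cv2.INTER_CUBIC),alpha=3.5)]))
E
```

```text
hinge [0.5968 0.2364 0.07  ] [0.4362 0.2752 0.07  ] 0.16525073540463064 -13.596458434982921 [0.5165 0.2558 0.07  ]
hinge [0.5633 0.1054 0.07  ] [0.4096 0.1448 0.07  ] 0.15861559057174207 -14.361762236006689 [0.4864 0.1251 0.07  ]
sep [0.03   0.1307 0.    ] ctr [0.5015 0.1905 0.07  ]
0.1 edge len 0.1651893427729245 [0.5122 0.2218 0.1   ] 0.1648881821682761 [0.4943 0.1526 0.1   ]
0.12 edge len 0.1553246239859963 [0.5114 0.2203 0.12  ] 0.15504144798389363 [0.4946 0.1552 0.12  ]
0.13 edge len 0.15039226459253213 [0.511  0.2195 0.13  ] 0.1501180808917024 [0.4947 0.1565 0.13  ]
lid cap [0.491  0.1898 0.026 ]
bar 0.04993680039636601 [0.4902 0.1924 0.054 ] -2.1643651042270977
```

View pics/lid.png

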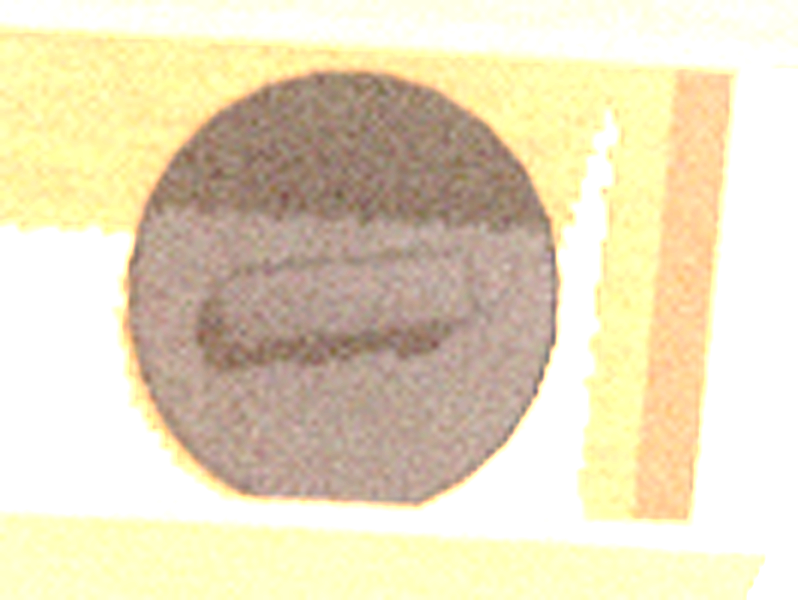

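The lid crop shows the cap at crop x 128 to 556 with its top at 70. The bar's top face is centred at (346,297), and its upper edge runs from (232,270) to (460,247).

```bash
python3 - <<'E'
from h import *
np.set_printoptions(precision=4,suppress=True)
import pickle;s=pickle.load(open('w3.pkl','rb'))
f=lambda u,v,z:atz(s,[270+u/6-.4,40+v/6-.4],z)
p,q=f(128,285,.026),f(556,285,.026);print((p+q)/2,np.linalg.norm(p-q))
p,q=f(213,308,.054),f(478,284,.054);print((p+q)/2,np.linalg.norm(p-q))
for l in((232,270,460,247),(240,345,465,318)):
  p,q=f(*l[:2],.054),f(*l[2:],.054);print(np.degrees(np.arctan2(*(p-q)[[1,0]])))
rel(.503,.188,.20,-104)
E
```

```text
[0.4905 0.1889 0.026 ] 0.08133785530237216
[0.4908 0.1915 0.054 ] 0.047118398569809775
-5.607953490148121
-4.517197206678543
shift [ 0.437  -0.0428  0.3902  0.008 ] rows 2.349617376081745 0.3335755261984298
```

carry_out --deltas '[[[0.437,-0.043,0.39,0.008,-1],[0.437,-0.043,0.39,0.008,-1],[0.437,-0.043,0.39,0.008,-1],[0.437,-0.043,0.85,0.008,-1],[0.437,-0.043,0.85,0.008,-1]]]'

```text
clock: 4.75
tool_pos: [0.5034, 0.1884, 0.1078]
orientation: [-179.9, 0.2, -104.0]
force: [0.9, 1.0, -1.0]
opening: 0.0003
gripper_force: 0.0
```

```bash
python3 - <<'E'
from h import *
print(ctrl.get_obs()['force']);rel(.5015,.1905,.082,-104)
E
```

```text
[ 0.93783223  1.03419695 -0.97941069]
shift [-8.000e-03  1.190e-02  1.292e-01 -1.000e-04] rows 0.5198005821889732 0.0028603357098263608
```

carry_out --deltas '[[[-0.008,0.012,0.128,0,-1],[-0.12,0.012,0.128,0,-1],[-0.22,0.012,0.128,0,-1],[-0.32,0.012,0.128,0,-1],[-0.41,0.012,0.128,0,-1]]]'

```text
clock: 5.25
tool_pos: [0.5203, 0.27, 0.0834]
orientation: [180.0, -0.1, -103.9]
force: [-4.0, -39.2, 19.9]
opening: 0.0005
gripper_force: 19.2
```

carry_out --deltas '[[[0,0,0,0,-1],[0.2,0,0,0,-1],[0.4,0,0,0,-1],[0.5,0,0,0,-1],[0.6,0,0,0,-1]]]'

```text
clock: 5.75
tool_pos: [0.4924, 0.1536, 0.0836]
orientation: [-179.9, 0.2, -103.9]
force: [0.9, 1.7, 1.8]
opening: 0.0003
gripper_force: 0.4
```

carry_out --deltas '[[[0.1,0,0,0,-1],[0.2,0,0,0,-1],[0.2,0,0,0,-1],[0,0,0,0,-1],[-0.2,0,0,0,-1]]]'

```text
clock: 6.25
tool_pos: [0.5011, 0.1914, 0.0828]
orientation: [-180.0, -0.0, -104.0]
force: [0.4, 0.3, -0.2]
opening: 0.0004
gripper_force: 0.0
```

```bash
python3 - <<'E'
from h import *
s=snap('scene','s2.png');t=snap('top')
cv2.imwrite('pics/s2c.png',cv2.resize(np.hstack([s['color'][90:240,240:440],t['color'][140:290,170:370]])[:,:,::-1],(800,300),interpolation=cv2.INTER_CUBIC))
rel(.5015,.1905,.20,-104)
E
```

```text
shift [ 2.290e-02  5.000e-04 -5.872e-01  6.000e-04] rows 2.3506631239664193 0.026693672765568423
```

View pics/s2c.png

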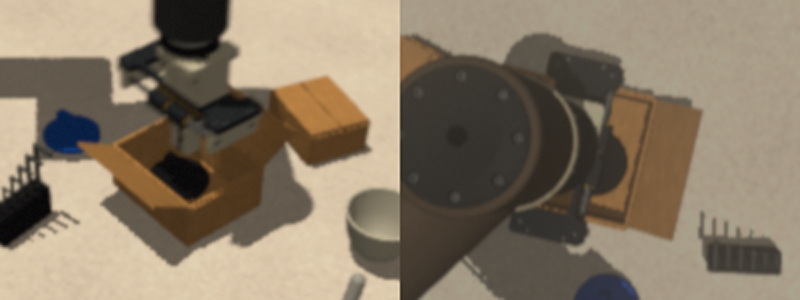

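Both flaps are now folded well outwards, and the lid is visible undisturbed in the carton. Next I rise, turn and look at the lid from the grasp heading.

carry_out --deltas '[[[0.02,0,-0.25,0,0],[0.02,0,-0.5,-0.02,0],[0.02,0,-0.7,-0.05,0],[0.02,0.0,-0.85,-0.07,0],[0.02,0,-0.85,-0.09,0]]]'

```text
clock: 6.85
tool_pos: [0.5016, 0.1881, 0.2573]
orientation: [-179.6, 0.1, -71.1]
force: [1.0, 0.2, -0.8]
opening: 0.0348
gripper_force: 0.0
```

carry_out --deltas '[[[0,0,0,-0.25,0],[0,0,0,-0.25,0],[0,0,0,-0.25,0],[0,0,0,-0.25,0],[0,0,0,-0.25,0]]]'

```text
clock: 7.35
tool_pos: [0.4995, 0.187, 0.252]
orientation: [179.9, 0.0, -28.2]
force: [-0.5, 0.6, -0.3]
opening: 0.0437
gripper_force: 0.0
```

```bash
python3 - <<'E'
from h import *
rel(.412,.195,.25,-5)
E
```

```text
shift [-0.4047  0.1713  0.0099 -0.0644] rows 1.7581514998009475 2.701021414545069
```

carry_out --deltas '[[[-0.405,0.171,0,-0.064,0],[-0.405,0.171,0,-0.064,0],[-0.405,0.171,0,-0.064,0],[-0.405,0.171,0,-0.064,0]]]'

```text
clock: 7.75
tool_pos: [0.4116, 0.196, 0.2527]
orientation: [-180.0, -0.0, -5.3]
force: [0.5, -0.6, 0.5]
opening: 0.0435
gripper_force: 0.0
```

```bash
python3 - <<'E'
from h import *
np.set_printoptions(precision=4,suppress=True)
s=snap('wrist','w4.png');o=ctrl.get_obs();print(o['tool_pos'],o['orientation'])
import pickle;pickle.dump(s,open('w4.pkl','wb'))
for d in ctrl.spot_point(s,'lid_center'): print(d,atz(s,d['centre'],.029))
x,y=proj(s,[.4906,.19,.04])[0].round().astype(int);print(x,y)
x0,y0=max(x-66,0),max(y-50,0);print(x0,y0)
c=cv2.resize(s['color'][y0:y0+100,x0:x0+133,::-1],(798,600),interpolation=cv2.INTER_CUBIC)
cv2.imwrite('pics/lid2.png',cv2.convertScaleAbs(c,alpha=3.2))
E
```

```text
[0.4122 0.1962 0.2525] [-179.9989   -0.0102   -5.6009]
{'centre': [340.1, 251.4], 'p': 0.93} [0.3105 0.1818 0.029 ]
{'centre': [315.2, 101.9], 'p': 0.8} [0.4884 0.1947 0.029 ]
319 99
253 49
```

View pics/lid2.png

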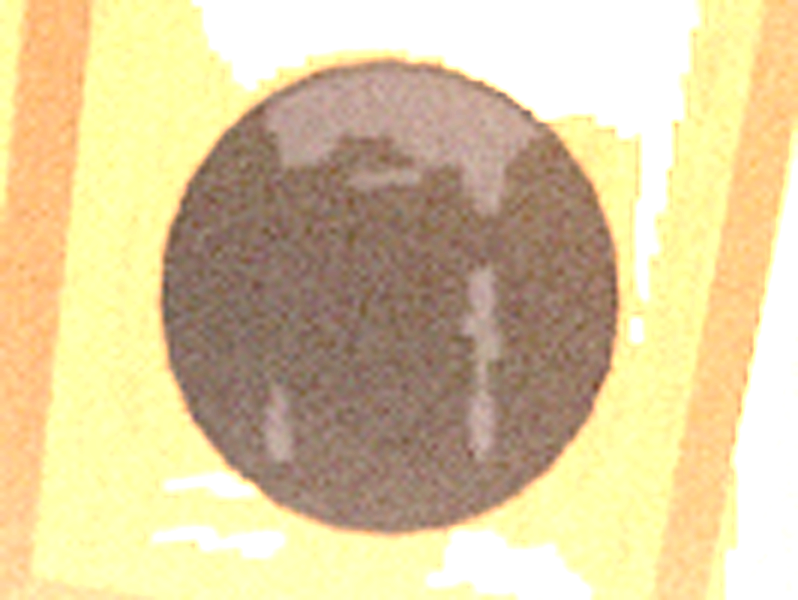

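The cap's outline in the crop spans x 163 to 619 and y 60 to 533, so its centre is at (391,296).

```bash
python3 - <<'E'
from h import *
np.set_printoptions(precision=4,suppress=True)
import pickle;s=pickle.load(open('w4.pkl','rb'))
f=lambda u,v:atz(s,[253+u/6-.4,49+v/6-.4],.026)
a,b,c,d=f(163,296),f(619,296),f(391,60),f(391,533)
print((a+b)/2,np.linalg.norm(a-b),(c+d)/2,np.linalg.norm(c-d),ray(s,[320,200])[0])
x,y,_=(a+b+c+d)/4
rel(x,y,.15,-5);rel(x,y,.031,-5)
E
```

```text
[0.4923 0.1915 0.026 ] 0.08198653387882675 [0.491  0.1917 0.026 ] 0.0823905974317215 [0.4949 0.1882 0.4098]
shift [ 0.396  -0.0161  0.5118 -0.0019] rows 2.589287751849371 0.07963061889976457
shift [ 0.396  -0.0161  1.1068 -0.0019] rows 4.702492032856485 0.07963061889976457
```

carry_out --deltas '[[[0.396,-0.016,0.5,-0.002,0],[0.396,-0.016,0.5,-0.002,0],[0.396,-0.016,0.7,-0.002,0],[0.396,-0.016,0.85,-0.002,0],[0.396,-0.016,0.95,-0.002,0]]]'

```text
clock: 8.35
tool_pos: [0.4906, 0.1896, 0.0575]
orientation: [179.7, 0.3, -5.1]
force: [-0.6, -0.9, -0.5]
opening: 0.0436
gripper_force: 0.0
```

```bash
python3 - <<'E'
from h import *
print(ctrl.get_obs()['force']);rel(.4916,.1916,.030,-5)
E
```

```text
[-0.64386863 -0.87403122 -0.51064619]
shift [ 0.0039 -0.0102  0.1373 -0.0003] rows 0.5508617208958847 0.013219119461930221
```

carry_out --deltas '[[[0.004,-0.01,0.07,0,0],[0.004,-0.01,0.13,0,0],[0.004,-0.01,0.13,0,0]]]'

```text
clock: 8.65
tool_pos: [0.492, 0.1929, 0.0344]
orientation: [179.8, 0.2, -4.9]
force: [0.2, -0.6, -0.9]
opening: 0.0435
gripper_force: 0.0
```

```bash
python3 - <<'E'
from h import *
print(ctrl.get_obs()['force']);rel(.4916,.1916,.030,-5)
E
```

```text
[ 0.15750691 -0.62038507 -0.94236587]
shift [-0.0013  0.0068  0.022   0.0002] rows 0.09220659647841344 0.008619602839117878
```

carry_out --deltas '[[[0,0.006,0.02,0,0],[0,0.006,0.02,0,-0.4],[0,0.006,0.02,0,-1],[0,0.006,0.02,0,-1],[0,0.006,0.02,0,-1]]]'

```text
clock: 9.15
tool_pos: [0.4926, 0.1931, 0.0329]
orientation: [-180.0, -0.0, -4.8]
force: [-0.0, 0.1, 0.3]
opening: 0.0176
gripper_force: 0.0
```

carry_out --deltas '[[[0,0,0,0,-1],[0,0,0,0,-1],[0,0,-0.1,0,-1],[0,0,-0.3,0,-1],[0,0,-0.5,0,-1]]]'

```text
clock: 9.65
tool_pos: [0.4916, 0.1923, 0.1326]
orientation: [179.9, 0.1, -4.8]
force: [1.8, 0.6, -1.3]
opening: 0.0135
gripper_force: 30.0
```

carry_out --deltas '[[[0,0,-0.2,0,-1],[0,0,-0.4,0,-1],[0,0,-0.6,0,-1],[0,0,-0.8,0,-1],[0,0,-0.8,0,-1]]]'

```text
clock: 10.15
tool_pos: [0.4946, 0.194, 0.2982]
orientation: [-179.7, -0.4, -4.8]
force: [1.3, 0.2, -1.5]
opening: 0.014
gripper_force: 30.0
```

```bash
python3 - <<'E'
from h import *
o=ctrl.get_obs();print(o['force'],o['moment'],o['joint_pos']);rel(.50,-.209,.29,-12)
E
```

```text
[ 1.29063276  0.17335302 -1.46269188] [-0.06215956  0.09460431 -0.01548454] [ 42.65942266   4.24314432 -11.12386903   0.11026822 -74.09735668
  42.55895283]
shift [0.1939 2.0057 0.0411 0.0201] rows 8.062068026506251 0.843638341564231
```

carry_out --deltas '[[[0.09,0.98,0.02,0.01,-1],[0.09,0.98,0.02,0.01,-1],[0.09,0.98,0.02,0.01,-1],[0.09,0.98,0.02,0.01,-1],[0.09,0.98,0.02,0.01,-1]]]'

```text
clock: 10.65
tool_pos: [0.4928, -0.0083, 0.2876]
orientation: [179.9, 0.1, -8.7]
force: [0.6, 0.6, -1.1]
opening: 0.0139
gripper_force: 30.0
```

```bash
python3 - <<'E'
from h import *
rel(.50,-.209,.29,-12)
E
```

```text
shift [ 0.1864  0.9869 -0.0121  0.0093] rows 4.017822620354255 0.38988210792961386
```

carry_out --deltas '[[[0.186,0.98,0,0.009,-1],[0.186,0.98,0,0.009,-1],[0.186,0.98,0,0.009,-1],[0.186,0.98,0,0.009,-1],[0.186,0.98,0,0.009,-1]]]'

```text
clock: 11.15
tool_pos: [0.5015, -0.2077, 0.2869]
orientation: [179.9, 0.1, -11.9]
force: [-0.9, 0.6, -1.8]
opening: 0.014
gripper_force: 30.0
```

```bash
python3 - <<'E'
from h import *
np.set_printoptions(precision=4,suppress=True)
s=snap('wrist','w5.png');o=ctrl.get_obs();print(o['tool_pos'],o['orientation'])
import pickle;pickle.dump(s,open('w5.pkl','wb'))
for d in ctrl.spot_point(s,'collar'): print(d,atz(s,d['centre'],.12))
print(proj(s,[.5775,-.2256,.12]))
c=cv2.resize(s['color'][0:250,150:483,::-1],(800,600),interpolation=cv2.INTER_CUBIC)
cv2.imwrite('pics/w5c.png',cv2.convertScaleAbs(c,alpha=1.5))
rel(.5775,-.2256,.20,-12)
E
```

```text
[ 0.5016 -0.2056  0.2869] [179.9942   0.126  -11.8988]
{'centre': [320.1, 103.0], 'p': 0.85} [ 0.5762 -0.2229  0.12  ]
[[322.6674 100.9511]]
shift [0.393  0.0273 0.4358 0.0006] rows 2.349580057439382 0.023441849112823994
```

View pics/w5c.png

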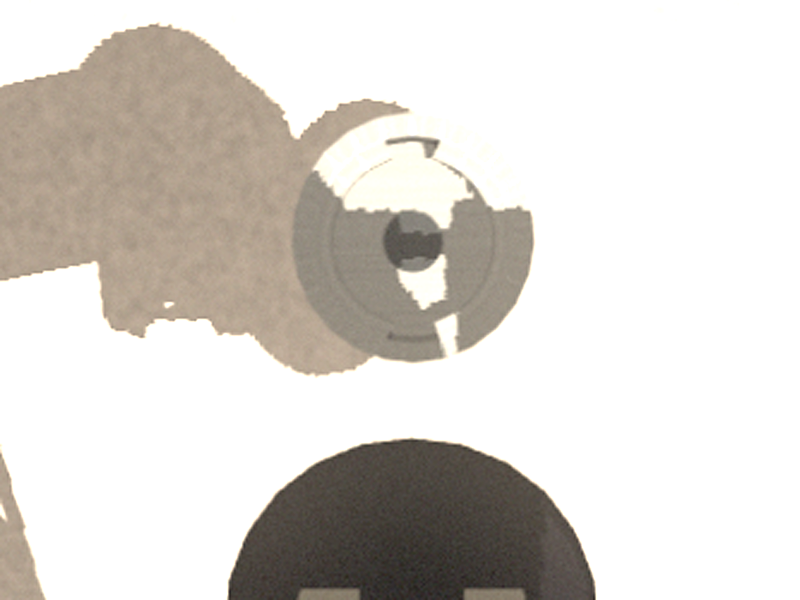

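The wrist crop shows the slots at the top (413,138) and bottom (412,341) of the collar, with its rim spanning 293 to 533. The held lid's cap is below, with its top at (412,439) and sides at 228 and 596.

```bash
python3 - <<'E'
from h import *
np.set_printoptions(precision=4,suppress=True)
import pickle;s=pickle.load(open('w5.pkl','rb'))
f=lambda u,v,z:atz(s,[150+(u+.5)/800*333-.5,(v+.5)/2.4-.5],z)
T,B=f(413,137.5,.12),f(411.5,341.5,.12);print('slots',(T+B)/2,np.linalg.norm(T-B),np.degrees(np.arctan2(*(T-B)[[1,0]])))
T,B=f(413,111,.12),f(413,361,.12);print('rim',(T+B)/2,np.linalg.norm(T-B))
T,B=f(293,236,.12),f(533,236,.12);print('rim',(T+B)/2,np.linalg.norm(T-B))
T,B=f(331,238,.12),f(494,238,.12);print('mouth',(T+B)/2,np.linalg.norm(T-B))
w=np.radians(-11.9);ex=np.array([np.cos(w),np.sin(w),0]);ey=np.array([np.sin(w),-np.cos(w),0]);o=np.array([.5016,-.2056,.2869])
for u,v in((412,439),(228,596),(596,594),(300,487),(524,487)):
  p=f(u,v,.2804)-o;print(u,v,p@ex,p@ey)
E
```

```text
slots [ 0.5779 -0.2244  0.12  ] 0.0751448261255906 -12.42932459820511
rim [ 0.5786 -0.2249  0.12  ] 0.09199193404018374
rim [ 0.5803 -0.2252  0.12  ] 0.09100141290257513
mouth [ 0.5796 -0.2249  0.12  ] 0.06180110831528052
412 439 0.04254677929687602 0.0020589417881481903
228 596 0.007298848107311191 -0.038211466794478746
596 594 0.007541931775795395 0.04221963548272658
300 487 0.03228148003056747 -0.02133271066067697
524 487 0.03215890495438667 0.025430204696936402
```

```bash
python3 - <<'E'
from h import *
rel(.5777,-.225,.175,-12.2)
E
```

```text
shift [0.3933 0.0241 0.5608 0.0011] rows 2.7414496994447624 0.04672473619082034
```

carry_out --deltas '[[[0.393,0.02,0.4,0.001,-1],[0.393,0.02,0.4,0.001,-1],[0.393,0.02,0.56,0.001,-1],[0.393,0.02,0.56,0.001,-1],[0.393,0.02,0.56,0.001,-1]]]'

```text
clock: 11.75
tool_pos: [0.5782, -0.2218, 0.1759]
orientation: [180.0, 0.1, -11.9]
force: [-0.7, 0.5, -0.7]
opening: 0.014
gripper_force: 30.0
```

carry_out --deltas '[[[0,0,0,0,-1],[0,0,0,0,-1],[0,0,0,0,-1],[0,0,0,0,-1]]]'

```text
clock: 12.15
tool_pos: [0.5786, -0.223, 0.1777]
orientation: [-180.0, -0.1, -12.0]
force: [0.2, 0.2, -1.3]
opening: 0.0136
gripper_force: 30.0
```

```bash
python3 - <<'E'
from h import *
L=[]
for i in range(4):
    ctrl.snapshot('wrist');L.append(ctrl.get_obs()['tool_pos'])
print(np.round(L,4),ctrl.get_obs()['orientation'],ctrl.get_obs()['force']);rel(.5777,-.225,.14,-12.2)
E
```

```text
[[ 0.5785 -0.223   0.1773]
 [ 0.5785 -0.223   0.1771]
 [ 0.5784 -0.2231  0.1768]
 [ 0.5784 -0.2231  0.1766]] [-1.79996823e+02 -2.13594085e-02 -1.19892298e+01] [-0.59904096 -1.12157226 -0.38121175]
shift [-0.0012  0.0101  0.1831  0.0006] rows 0.7333697579141342 0.024536692247784337
```

carry_out --deltas '[[[-0.002,0.009,0.06,0,-1],[-0.002,0.009,0.12,0,-1],[-0.002,0.009,0.14,0,-1],[-0.002,0.009,0.16,0,-1],[-0.002,0.009,0.16,0,-1]]]'

```text
clock: 12.85
tool_pos: [0.5779, -0.2249, 0.1443]
orientation: [180.0, -0.0, -12.0]
force: [0.0, -0.4, 1.4]
opening: 0.0139
gripper_force: 30.0
```

```bash
python3 - <<'E'
from h import *
o=ctrl.get_obs();print(o['tool_pos'],o['force'],o['moment'])
E
```

```text
[ 0.57791105 -0.22490904  0.14430281] [ 0.00654255 -0.36827559  1.40190326] [-0.12205491  0.26748349  0.03507156]
```

carry_out --deltas '[[[0,0,0.015,0,-1],[0,0,0.03,0,-1],[0,0,0.045,0,-1],[0,0,0.05,0,-1],[0,0,0.05,0,-1]]]'

```text
clock: 13.35
tool_pos: [0.5816, -0.2257, 0.1391]
orientation: [179.9, -0.5, -11.9]
force: [0.2, 1.5, 21.0]
opening: 0.014
gripper_force: 30.0
```

```bash
python3 - <<'E'
from h import *
o=ctrl.get_obs();print(o['tool_pos'],o['force'],o['moment'])
E
```

```text
[ 0.58160172 -0.225742    0.13914072] [ 0.15581573  1.4962729  21.04521264] [ 0.44431782  0.32381671 -0.06993712]
```

carry_out --deltas '[[[0,0,0,0,-1],[0,0,0,0,-1],[0,0,0,0,-1]]]'

```text
clock: 13.65
tool_pos: [0.5816, -0.2258, 0.1391]
orientation: [179.9, -0.5, -11.9]
force: [-0.6, 1.1, 21.2]
opening: 0.0137
gripper_force: 30.0
```

```bash
python3 - <<'E'
from h import *
np.set_printoptions(precision=4,suppress=True)
o=ctrl.get_obs();print(o['tool_pos'],o['orientation'],o['force'],o['moment'],o['joint_pos'])
a=ctrl.snapshot('top');b=ctrl.snapshot('scene')
P=lambda s:[(d['centre'],round(d['p'],2)) for d in ctrl.spot_point(s,'lid_center')]
pa,pb=P(a),P(b);print(pa,pb)
x=np.array([.578,-.225,.1355]);print(proj(a,x),proj(b,x))
for n in ('lid','collar'):
  for s in(a,b): print(n,[(d['centre'],d['p']) for d in ctrl.spot_point(s,n)])
E
```

```text
[ 0.5816 -0.2258  0.1391] [179.9338  -0.5455 -11.8752] [-0.6387  1.1212 21.2224] [ 0.4764  0.2966 -0.0673] [ -3.2156  19.3184 -13.2972   0.1763 -56.8552  81.2444]
[([271.3, 292.5], 0.93), ([446.8, 177.8], 0.46)] [([274.6, 155.1], 0.86), ([244.8, 257.9], 0.83), ([243.3, 267.5], 0.2)]
[[445.9894 177.4046]] [[244.1322 262.0242]]
lid [([445.0, 184.0], 0.62)]
lid [([242.9, 267.1], 0.97), ([274.0, 159.9], 0.83), ([291.3, 358.4], 0.18)]
collar [([312.7, 226.2], 0.54)]
collar [([244.4, 268.4], 0.77), ([390.8, 283.1], 0.53)]
```

carry_out --deltas '[[[0,0,-0.018,0,-1],[0,0,-0.018,0,-1],[0,0,-0.018,0,-1]]]'

```text
clock: 14.35
tool_pos: [0.5809, -0.2254, 0.1404]
orientation: [180.0, -0.4, -11.9]
force: [3.8, -0.6, 8.3]
opening: 0.0139
gripper_force: 30.0
```

```bash
python3 - <<'E'
from h import *
np.set_printoptions(precision=4,suppress=True)
s=snap('wrist','w6.png');o=ctrl.get_obs();print(o['tool_pos'],o['orientation'],o['force'],o['moment'])
import pickle;pickle.dump(s,open('w6.pkl','wb'))
p=o['tool_pos'];w=np.radians(o['orientation'][2]);ex=np.array([np.cos(w),np.sin(w),0]);ey=np.array([np.sin(w),-np.cos(w),0])
# expected outlines
c=np.array([.578,-.225,.12]);print('rim front',proj(s,c+.046*ex),'slot end',proj(s,c+.038*ex),'cap front',proj(s,[p[0]+.042*ex[0],p[1]+.042*ex[1],.139]))
g=s['color'].mean(2)
x=int(round(proj(s,c)[0,0]));print(x,np.round(g[60:260:2,x-2:x+3].mean(1)).astype(int))
for r in(210,220,230,240): print(r,np.round(g[r,150:500:3]).astype(int))
for n in('lid','collar'):
  for d in ctrl.silhouettes(s,n): 
    m=d['mask'];ys,xs=np.nonzero(m);print(n,d['p'],d['centre'],xs.min(),xs.max(),ys.min(),ys.max())
E
```

```text
[ 0.5809 -0.2255  0.1404] [179.9656  -0.4082 -11.9205] [ 4.4363 -2.3277  8.2372] [-0.4329 -1.2919 -0.0593]
rim front [[321.3552 174.6882]] slot end [[321.3729 189.2472]] cap front [[321.1494 185.4768]]
321 [214 216 217 218 216 212 212 215 215 214 214 213 212 211 211 209 208 209
 211 213 151 115 116 116 116 116 115 113 114 114 114 115 117 118 117 106
  47  63  82  81  79  81  79  78  77  78  77  78  75  75  77  77  75  75
  74  74  74  84  90  90  89  89  89  88  42  33  30  32  33  34  35  34
  31  32  33  29  31  34  32  32  31  31  33  28  28  25  25  26  24  28
  27  25  27  30  32  27  28  24  28  25]
210 [212 215 212 216 217 212 213 216 217 217 214 213 212 216 216 214 208 208
 205 212 212 208 213 216 217 221 217 216 217 215 214 214 214 220 134  93
  92  89  90  50  39  41  36  39  36  40  36  29  34  38  37  32  30  32
  35  32  28  29  30  30  31  39  35  36  34  35  35  38  43  41  41  40
  39  41  44 101 184 186 183 186 164 215 211 212 210 213 214 212 212 214
 213 212 212 214 217 213 213 213 213 215 215 213 217 210 208 215 218 216
 215 216 219 219 215 214 214 215 218]
220 [21
[... 815 characters left out ...]
82 211 210 208 207 210 209
 209 213 213 215 213 211 214 212 209 212 210 214 216 213 216 214 214 215
 218 212 210 210 214 214 217 216 214]
240 [210 212 213 211 214 215 216 215 215 210 216 216 215 216 215 214 217 213
 215 218 217 214 216 214 219 212 213 214 212 207 207  88  95  39  42  42
  36  38  35  36  38  39  36  32  36  33  40  34  33  32  34  30  25  30
  34  28  24  22  26  29  24  26  30  31  30  36  37  35  36  38  34  39
  39  38  41  55  58  57  56  59  56  51  94  96 208 211 213 213 212 207
 208 209 211 213 215 208 207 207 209 208 212 211 210 212 211 213 212 213
 214 214 215 213 217 217 215 216 217]
lid 0.73 [319.9, 232.7] 245 397 189 336
collar 0.92 [320.6, 173.9] 241 401 131 255
```

```bash
python3 - <<'E'
from h import *
np.set_printoptions(precision=4,suppress=True)
import pickle;s=pickle.load(open('w6.pkl','rb'));g=s['color'].mean(2)
w=np.radians(-11.9);ex=np.array([np.cos(w),np.sin(w),0]);ey=np.array([np.sin(w),-np.cos(w),0]);p=np.array([.5809,-.2255,.1404])
print(np.round(g[168:194,316:326].mean(1)).astype(int))
def edge(rows,col,th):
    v=g[:,col-3:col+4].mean(1)
    for r in rows:
        if (v[r]-th)*(v[r+1]-th)<=0 and v[r]!=v[r+1]: return r+(v[r]-th)/(v[r]-v[r+1])
def fit(pts,z):
    P=np.array([(atz(s,q,z)-p)@np.c_[ex,ey] for q in pts])
    A=np.c_[2*P,np.ones(len(P))];sol=np.linalg.lstsq(A,(P**2).sum(1),rcond=None)[0]
    return sol[:2],np.sqrt(sol[2]+sol[:2]@sol[:2])
cap=[(c,e) for c in range(275,370,5) if (e:=edge(range(182,215),c,62))]
print(cap)
for z in(.128,.131,.134,.139): print(z,fit(cap,z))
# rim left/right at rows via gradient to ground
L=[];
for r in range(190,225,3):
    v=g[r-1:r+2].mean(0)
    l=[c for c in range(225,300) if v[c]>150>=v[c+1]][0]; R=[c for c in range(375,415) if v[c]<200<=v[c+1]][-1]
    L.append((l+.5,R+.5,r))
print(L)
E
```

```text
[75 75 75 75 74 76 84 91 90 90 91 91 90 90 90 90 89 90 89 77 50 33 33 31
 31 33]
[(275, np.float64(203.36529680365297)), (280, np.float64(199.14545454545456)), (285, np.float64(196.45833333333334)), (290, np.float64(194.27012987012986)), (295, np.float64(192.10773480662982)), (300, np.float64(190.35582822085888)), (305, np.float64(189.33951497860198)), (310, np.float64(188.63418803418804)), (315, np.float64(188.0747508305648)), (320, np.float64(187.41955835962145)), (325, np.float64(187.8860510805501)), (330, np.float64(188.46322378716744)), (335, np.float64(189.21861777150917)), (340, np.float64(189.91908713692945)), (345, np.float64(191.64476885644768)), (350, np.float64(193.79375)), (355, np.float64(195.88361045130642)), (360, np.float64(198.51904761904763)), (365, np.float64(202.31))]
0.128 (array([-0.0003, -0.0004]), np.float64(0.03826600270741867))
0.131 (array([ 0.0012, -0.0004]), np.float64(0.037591315049338346))
0.134 (array([ 0.0027, -0.0004]), np.float64(0.036916627391257804))
0.139 (array([ 0.0051, -0.0004]), np.float64(0.03579214796112399))
[(233.5, 386.5, 190), (252.5, 386.5, 193), (253.5, 387.5, 196), (255.5, 386.5, 199), (256.5, 386.5, 202), (254.5, 388.5, 205), (252.5, 390.5, 208), (251.5, 391.5, 211), (249.5, 393.5, 214), (247.5, 394.5, 217), (246.5, 395.5, 220), (245.5, 396.5, 223)]
```

```bash
cat > fitlid.py <<'E'
from h import *
from scipy.optimize import least_squares
np.set_printoptions(precision=4,suppress=True)
def run(s,p,yaw,rows=range(216,258,3)):
    g=s['color'].mean(2)
    w=np.radians(yaw);E=np.c_[[np.cos(w),np.sin(w),0],[np.sin(w),-np.cos(w),0]]
    side=[];rim=[]
    for r in rows:
        v=g[r-1:r+2].mean(0)
        l=[c for c in range(225,300) if v[c]>67>=v[c+1]]; R=[c for c in range(365,410) if v[c]<75<=v[c+1]]
        if l and R: side+=[(l[-1]+.5,r),(R[0]+.5,r)]
    front=[]
    for c in range(300,345,4):
        v=g[:,c-2:c+3].mean(1);k=[r for r in range(180,200) if v[r]>62>=v[r+1]]
        if k: front.append((c,k[0]+.5))
    for r in range(205,240,3):
        v=g[r-1:r+2].mean(0)
        l=[c for c in range(225,275) if v[c]>150>=v[c+1]]; R=[c for c in range(375,412) if v[c]<201<=v[c+1]]
        if l and R: rim+=[(l[-1]+.5,r),(R[-1]+.5,r)]
    th=np.linspace(0,2*np.pi,721)
    def res(pts,c,z,R):
        q=np.c_[(p[:2]+E[:2,0]*0)[None]+ (E[:2]@np.array(c))[None]+R*np.c_[np.cos(th),np.sin(th)],np.full(721,z)]
        P=proj(s,q);out=[]
        cc=P.mean(0)
        for a in pts:
            d=np.linalg.norm(P-a,axis=1);i=d.argmin();out.append(d[i]*np.sign(np.linalg.norm(P[i]-cc)-np.linalg.norm(np.array(a)-cc)))
        return out
    f=lambda x:res(side,x[:2],x[2],.042)+res(front,x[:2],x[2]-.008,.042)
    S=least_squares(f,[0,0,.135]);print('lid rel TCP',S.x[:2],'cap top z',S.x[2],'lid_center z',S.x[2]+.003,'rms px',np.sqrt(np.mean(S.fun**2)),len(side))
    S2=least_squares(lambda x:res(rim,x[:2],x[2],.046),[0,0,.12]);print('rim rel TCP',S2.x,'rms',np.sqrt(np.mean(S2.fun**2)),len(rim))
    S3=least_squares(lambda x:res(rim,x[:2],.12,.046),[0,0]);print('rim z fixed',S3.x,'world',p[:2]+E[:2]@S3.x)
E
python3 - <<'E'
from fitlid import *
import pickle;s=pickle.load(open('w6.pkl','rb'));run(s,np.array([.5809,-.2255,.1404]),-11.9)
E
```

```text
lid rel TCP [-0.013   0.0047] cap top z 0.087409000574445 lid_center z 0.09040900057444501 rms px 13.0231228262963 28
rim rel TCP [-0.002  -0.      0.1177] rms 0.4637049656814651 24
rim z fixed [-0.0022 -0.    ] world [ 0.5787 -0.225 ]
```

```bash
sed -i 's/S=least_squares(f,\[0,0,.135\])/print(side[::3],front[::4]);S=least_squares(f,[0,0,.135],loss="soft_l1")/' fitlid.py; python3 - <<'E'
from fitlid import *
import pickle;s=pickle.load(open('w6.pkl','rb'));run(s,np.array([.5809,-.2255,.1404]),-11.9,range(206,243,3))
E
```

```text
[(270.5, 206), (373.5, 209), (262.5, 215), (381.5, 218), (255.5, 224), (387.5, 227), (250.5, 233), (391.5, 236), (246.5, 242)] [(300, 190.5), (316, 187.5), (332, 188.5)]
lid rel TCP [-0.0054 -0.0005] cap top z 0.13015950864412906 lid_center z 0.13315950864412907 rms px 0.7279237392140928 26
rim rel TCP [-0.002  -0.      0.1177] rms 0.4637049656814651 24
rim z fixed [-0.0022 -0.    ] world [ 0.5787 -0.225 ]
```

carry_out --deltas '[[[0,0,-0.01,0,-1],[0.02,0,-0.01,0,-1],[0.025,0,0,0,-1],[0.025,0,0.01,0,-1],[0.025,0,0.015,0,-1]]]'

```text
clock: 15.0
tool_pos: [0.581, -0.2257, 0.1358]
orientation: [180.0, 0.2, -12.0]
force: [-9.0, 4.5, 15.8]
opening: 0.0137
gripper_force: 30.0
```

```bash
python3 - <<'E'
from fitlid import *
s=snap('wrist');o=ctrl.get_obs();print(o['tool_pos'],o['orientation'],o['force'],o['moment'])
run(s,o['tool_pos'],o['orientation'][2],range(206,243,3))
E
```

```text
[ 0.581  -0.2257  0.1356] [179.9668   0.1538 -11.9689] [-7.7413  3.3361 13.2514] [1.0707 2.738  0.063 ]
[(267.5, 206), (375.5, 209), (260.5, 215), (383.5, 218), (253.5, 224), (389.5, 227), (249.5, 233), (392.5, 236), (245.5, 242)] [(300, 188.5), (316, 186.5), (332, 187.5)]
lid rel TCP [-0.0042 -0.0004] cap top z 0.12700883133339333 lid_center z 0.13000883133339333 rms px 0.8379973898161767 26
rim rel TCP [-0.0021 -0.0002  0.1171] rms 0.5693510803192638 24
rim z fixed [-0.0022 -0.0002] world [ 0.5788 -0.225 ]
```

carry_out --deltas '[[[-0.01,0,0,0,-1],[-0.012,0,0.01,0,-1],[-0.012,0,0.02,0,-1],[-0.012,0,0.02,0,-1]]]'

```text
clock: 15.45
tool_pos: [0.5797, -0.2254, 0.1332]
orientation: [180.0, 0.0, -11.9]
force: [-7.7, 4.5, 20.9]
opening: 0.0137
gripper_force: 30.0
```

```bash
python3 - <<'E'
from fitlid import *
s=snap('wrist');o=ctrl.get_obs();print(o['tool_pos'],o['orientation'],o['force'],o['moment'])
run(s,o['tool_pos'],o['orientation'][2],range(206,243,3))
E
```

```text
[ 0.5797 -0.2254  0.1332] [179.9557  -0.0026 -11.941 ] [-7.5905  3.84   20.6089] [1.532  2.9995 0.008 ]
[(265.5, 206), (377.5, 209), (258.5, 215), (384.5, 218), (252.5, 224), (390.5, 227), (248.5, 233), (393.5, 236), (245.5, 242)] [(300, 187.5), (316, 185.5), (332, 186.5)]
lid rel TCP [-0.0033 -0.0004] cap top z 0.125529004277201 lid_center z 0.12852900427720101 rms px 0.8310211010837207 26
rim rel TCP [-0.001  -0.0001  0.1176] rms 0.5592083132173346 24
rim z fixed [-0.0012 -0.0001] world [ 0.5786 -0.225 ]
```

carry_out --deltas '[[[-0.006,0,-0.003,0,-1],[-0.01,0,-0.006,0,-1],[-0.01,0,-0.006,0,-1]]]'

```text
clock: 15.8
tool_pos: [0.5794, -0.2252, 0.1333]
orientation: [180.0, -0.1, -12.0]
force: [1.5, 0.0, 8.8]
opening: 0.0139
gripper_force: 30.0
```

```bash
python3 - <<'E'
from fitlid import *
s=snap('wrist');o=ctrl.get_obs();print(o['tool_pos'],o['orientation'],o['force'],o['moment'])
run(s,o['tool_pos'],o['orientation'][2],range(206,243,3))
E
```

```text
[ 0.5794 -0.2252  0.1333] [179.9729  -0.1423 -11.9505] [0.8841 0.2647 9.2026] [-0.1238 -0.1969  0.0232]
[(265.5, 206), (377.5, 209), (258.5, 215), (384.5, 218), (252.5, 224), (390.5, 227), (248.5, 233), (393.5, 236), (245.5, 242)] [(300, 187.5), (316, 185.5), (332, 186.5)]
lid rel TCP [-0.0033 -0.0004] cap top z 0.12560743603122815 lid_center z 0.12860743603122815 rms px 0.7965571927057595 26
rim rel TCP [-0.0008  0.      0.118 ] rms 0.5644517011184687 24
rim z fixed [-0.001  0.   ] world [ 0.5785 -0.225 ]
```

The lid is seated: z stays put as the load is released, and the side forces are near zero. Now the turn.

carry_out --deltas '[[[0,0,0,0.01,-1],[0,0,0,0.022,-1],[0,0,0,0.034,-1],[0,0,0,0.046,-1],[0,0,0,0.055,-1]]]'

```text
clock: 16.35
tool_pos: [0.579, -0.2257, 0.1333]
orientation: [180.0, -0.1, -31.9]
force: [-1.6, -3.0, 8.5]
opening: 0.0139
gripper_force: 30.0
```

```bash
python3 - <<'E'
from h import *
o=ctrl.get_obs();print(o['tool_pos'],o['orientation'],o['force'],o['moment'])
E
```

```text
[ 0.57897114 -0.22574612  0.1332598 ] [ 1.79956773e+02 -1.15402772e-01 -3.18985870e+01] [-1.55947986 -3.01173264  8.51429518] [-1.15886501  0.26966946  0.24949538]
```

carry_out --deltas '[[[0,0,0,0.014,-1],[0,0,0,0.028,-1],[0,0,0,0.042,-1],[0,0,0,0.056,-1],[0,0,0,0.071,-1]]]'

```text
clock: 16.85
tool_pos: [0.5779, -0.2267, 0.1333]
orientation: [179.9, -0.1, -57.5]
force: [-4.5, -7.3, 10.7]
opening: 0.0139
gripper_force: 30.1
```

carry_out --deltas '[[[0,0,0,0,-1],[0,0,0,0,-1],[0,0,0,0,-1]]]'

```text
clock: 17.15
tool_pos: [0.578, -0.2267, 0.1333]
orientation: [179.9, -0.1, -57.3]
force: [-2.9, -6.6, 9.8]
opening: 0.014
gripper_force: 30.0
```

```bash
python3 - <<'E'
from fitlid import *
s=snap('wrist','end.png');o=ctrl.get_obs();print(o['tool_pos'],o['orientation'],o['force'],o['moment'])
run(s,o['tool_pos'],o['orientation'][2],range(206,243,3))
b=snap('scene','end_s.png');cv2.imwrite('pics/end_c.png',cv2.resize(b['color'][90:340,190:440,::-1],(600,600),interpolation=cv2.INTER_CUBIC))
for n in('flap_a_edge','flap_b_edge'):
  print(n,[(d['centre'],round(d['p'],2)) for d in ctrl.spot_point(b,n)])
E
```

```text
[ 0.5779 -0.2267  0.1332] [179.8979  -0.1079 -57.3314] [-2.4903 -7.8347  9.533 ] [-2.5536  1.1373  0.0459]
[(265.5, 206), (379.5, 209), (258.5, 215), (385.5, 218), (252.5, 224), (391.5, 227), (248.5, 233), (394.5, 236), (244.5, 242)] [(300, 187.5), (316, 185.5), (332, 186.5)]
lid rel TCP [-0.0035 -0.0017] cap top z 0.12683758048889776 lid_center z 0.12983758048889776 rms px 1.0106153580509387 26
rim rel TCP [ 0.0014 -0.0024  0.1236] rms 0.035733126126622675 2
rim z fixed [ 0.0067 -0.0024] world [ 0.5835 -0.231 ]
flap_a_edge [([400.5, 139.9], 0.76)]
flap_b_edge [([297.7, 177.8], 0.89), ([396.3, 141.4], 0.71)]
```

```bash
python3 - <<'E'
from h import *
np.set_printoptions(precision=1,suppress=True)
t=ctrl.snapshot('top');b=ctrl.snapshot('scene')
c=np.array([.5015,.1905]);ey=np.array([.242,.97])
for sgn,n in((1,'a'),(-1,'b')):
  for deg in(60,95,120,148):
    r=np.radians(deg);off=.065-.064*np.cos(r);X=[*(c+sgn*ey*off),.07+.064*np.sin(r)]
    print(n,deg,proj(t,X)[0],proj(b,X)[0])
for n in('flap_a_edge','flap_b_edge'): print('net top',[(np.round(d['centre']),round(d['p'],2)) for d in ctrl.spot_point(t,n)])
for s in(t,b):
  for d in ctrl.silhouettes(s,'flap_a'):
    ys,xs=np.nonzero(d['mask']);print(round(d['p'],2),np.round(d['centre']),xs.min(),xs.max(),ys.min(),ys.max())
# colour profile across carton along carton y in top view, at z=.07 plane
g=t['color'];
print([(k,*g[tuple(np.round(proj(t,[*(c+ey*k/1000),.07])[0]).astype(int)[::-1])].tolist()) for k in range(-140,150,10)])
E
```

```text
a 60 [246.5 211.8] [342.7 145.3]
a 95 [229.5 208. ] [353.5 137.4]
a 120 [219.2 205.5] [360.6 136.3]
a 148 [212.6 203.8] [366.  139.7]
b 60 [274.8 218.4] [323.2 155. ]
b 95 [290.6 222.2] [311.8 158.2]
b 120 [302.3 224.8] [303.4 165. ]
b 148 [312.2 227. ] [296.4 175.2]
net top [(array([212., 201.]), 0.97), (array([176., 187.]), 0.88)]
net top [(array([312., 229.]), 0.84), (array([175., 188.]), 0.67)]
0.96 [183. 197.] 164 202 168 216
0.92 [226. 208.] 205 245 172 240
0.92 [168. 180.] 148 184 158 206
0.86 [302. 226.] 284 319 191 259
0.98 [306. 175.] 280 332 161 195
0.95 [392. 144.] 376 409 131 157
0.7 [407. 143.] 391 423 129 153
0.5 [241. 268.] 225 265 255 283
[(-140, 113, 104, 90), (-130, 114, 104, 91), (-120, 98, 81, 63), (-110, 97, 75, 53), (-100, 96, 75, 53), (-90, 98, 76, 54), (-80, 144, 108, 69), (-70, 155, 116, 75), (-60, 140, 105, 69), (-50, 180, 134, 84), (-40, 176, 130, 82), (-30, 183, 135, 86), (-20, 181, 134, 85), (-10, 185, 136, 86), (0, 181, 134, 85), (10, 184, 136, 87), (20, 188, 139, 89), (30, 184, 136, 87), (40, 190, 141, 90), (50, 104, 83, 60), (60, 151, 114, 76), (70, 182, 136, 88), (80, 178, 133, 86), (90, 175, 131, 86), (100, 177, 133, 87), (110, 179, 134, 88), (120, 178, 134, 88), (130, 175, 137, 98), (140, 215, 200, 173)]
```

Both flap edges match about 148° open. The lid is seated, turned 45° and gripped, so I'm handing in.

```bash
python3 -c "
from plant import ctrl
print(ctrl.close_job())"
```

```text
the job is handed in; nothing more can be done
None
```

I've handed the job in: both flaps measure about 148° open, and the black lid is seated in the collar, turned about 45° clockwise and held at 30 N grip; the hand-in gave no verdict, and I did not re-measure the bystanders.

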